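# Check a hardness gauge and hold it on the ringed spot of a soundboard

### The job

Lift the plunger gauge out of its wooden stand and check it on the steel block: hold it upright with its tip on the block's top, gently, plunger pushed about half-way in, for a second. Then measure the tilted soundboard: put the tip inside the pencilled ring (not the cross), gauge square to the board's face, plunger again gently pushed about half-way in, and finish while still holding it there, without letting go. Leave everything else on the bench, and the board's tilt, as it is.

Things in the scene. Friction and masses are not known exactly. Their poses are not given: they have to be found in the camera images.
- gauge_center (a point): Middle, half-way up, of the box body of the hardness gauge: aluminium, 40 (own x) x 28 (own y) x 76 (own z) mm, 0.2 kg, small white dial on its +x face, 6 mm black cap on top. +z runs from the tip to the cap. Grasp it across the 28 mm (closing along own y). The free plunger's tip is 70 mm below this point along -z. At the start the gauge stands upright in the stand.
- gauge_tip (a point): centre of the flat end of the gauge's plunger; same axes as gauge_center; it moves up into the collar as the plunger is pushed
- plunger (a joint): how far the gauge's spring plunger is pushed in, m: 0 free (12 mm stands out of the collar), 0.010 fully in; about half-way is 0.005. The spring pushes back with about 1 N at 0, 2.8 N half-way, 4.5 N fully in; beyond that the push is rigid.
- gauge: the same gauge; this origin lies on its axis at the underside of the box body, 38 mm below gauge_center; it rests on the stand's top at the start. Below it come a round steel collar (22 mm across, 20 mm long) and, centred under that, the spring plunger, 8 mm across
- stand: dark wooden block, 90 x 75 x 50 mm tall, fixed; a round 27 mm hole, 42 mm deep, in the middle of its top takes the gauge's collar and plunger (32 mm), the box body rests on the top. Pull the gauge straight up at least 40 mm to clear it. Origin at the centre of its underside.
- check_block: plain steel block, 70 x 70 x 30 mm tall, fixed; origin at the centre of its underside
- check_top (a point): centre of the check block's level top face, 30 mm above the bench
- ring (a point): centre of the pencilled ring (26 mm outer, 20 mm inner diameter) on the soundboard's face. z is the normal of the face, pointing up out of it; y runs along the board and is level. The face leans 10 to 22 degrees from level, downhill to its own -x (towards the robot). The ring may be anywhere along the board; the pencilled cross at the round end is not the place.
- board (a joint): tilt of the soundboard in its cradle, rad: 0 level, grows as the edge facing the robot drops; the cradle is very stiff and the tilt is to stay
- cradle: fixed wooden cradle, base 170 x 270 x 20 mm; two cheeks carry the board's hinge 62 mm above the bench, level along the cradle's own y. Board: pale wood, 14 mm thick, face 24 mm above the hinge, 130 mm wide, reaching 145 mm to the cradle's +y (round end) and 195 mm to -y (dark neck stub). Origin at the centre of the cradle's underside.
- cork_block: Bystander, to be left alone: cork sanding block, 100 x 55 x 30 mm; origin at the centre of its underside.
- pencil: Bystander, to be left alone: wooden pencil, 155 x 8 x 8 mm; origin under its middle.
- glue: Bystander, to be left alone: white round bottle, 54 mm across, 130 mm tall; origin at the centre of its underside.
- chisel: Bystander, to be left alone: wood chisel, 220 mm long, 26 mm thick, lying along its own x; origin near the ferrule.
- mallet: Bystander, to be left alone: wooden mallet, head 70 x 130 x 55 mm, handle along its -x reaching 150 mm from the origin, which lies under the head's centre.
- jar: Bystander, to be left alone: amber jar with a steel lid, 64 mm across, 80 mm tall; origin at the centre of its underside.
- brush: Bystander, to be left alone: flat hand brush, about 200 mm long, lying along its own x; origin under its middle.
Not all that is in view belongs to the job. What is shaped like the stand but turquoise or yellow is not meant.

How it is judged:
By the outcome, as a careful person would: the job done as asked, in the order asked, and still so for the second after the job is handed in, while the arm keeps its last pose, push and grip.
It also fails if it takes over 58 s, if anything falls off the work surface, if the arm or the gripper's body presses on something with over 40 N, if the wrist force passes 120 N, or if a joint passes its speed limit or range.

### The arm

A 6-joint arm with a two-finger parallel gripper is mounted at the origin on the work surface. World frame = base frame: x ahead of the robot, y to its left, z up, the work surface at z = 0. Lengths are in m, angles in rad, forces in N, time in s.
With the tool pointing down it reaches from about 0.375 to 0.975 m from the base axis. Payload 3.8 kg.
Tool frame: the origin (TCP) lies midway between the tips of the shut fingers; the grasp point (between the pads) lies 19 mm behind it; x points along the fingers, y is the direction in which the jaws open and shut, and the axes are right-handed (so a half turn about x gives the same grasp; the last joint's range is limited). The gripper opens to 88 mm and grips with 3 to 60 N. Pads are 18 mm wide; open, the fingers measure 123 mm over their backs; the gripper's body (75 mm by 187 mm) begins 45 mm behind the grasp point.
Start: joints at [-1.301, 0.264, 1.604, -0, 1.274, -0.037], TCP at [0.204, -0.643, 0.217] pointing down, gripper open.
Joint ranges: [-2.63, 2.63], [-0.94, 2.18], [0.31, 2.57], [-1.31, 4.45], [0, 2.66], [-2.55, 2.55]. Speed limits (rad/s): [2.57, 2.57, 3.14, 3.14, 3.14, 3.14].

### API

Orientations are given as a rotation vector (axis times angle).
In Python, from cell import manip, inverse_kinematics, cams, order gives the robot as it stands. Calls block until the motion is done:
- manip.move_pose(position, orientation): joint-space move of the TCP to a pose.
- manip.move_linear(position, rate=0.15, rot=None): straight line of the TCP; rot=None keeps the orientation; rate is the mean speed in m/s.
- manip.set_joints(angles): joint-space move.
- manip.set_gripper(opening, force=None): finger opening in m; force is the grip in N (None keeps the last); returns when the fingers have stopped.
- manip.dwell(seconds).
- inverse_kinematics(position, orientation): joint angles nearest the present ones, or None.
- manip.state(): the state.
- cams.capture(name): name is "scene" or "top" or "wrist"; returns a dict with "image" (420x560x3 uint8, blue, green, red), "z_map" (420x560 float32, m along the optical axis (not along the pixel's ray), 0 where there is no reading), "intrinsics" (3x3 intrinsics, pixels), "position" and "orientation" of the camera in the world; the wrist camera has in their place "T_tool_cam" (4x4, takes a point from camera to tool coordinates, whose origin is the TCP and whose axes are the tool frame's). Camera axes: x right, y down, z forward; pixel columns grow to the right and rows downward; lengths in m; the calibration is good to about 2 mm. A picture is of the moment at which its call begins: read the wrist's pose just before it.
A pose or a line that the arm cannot do raises manip.IKError and nothing moves.
- order.close_job(): hands the job in, once; it reports no verdict.
The state is a dict: "clock": time; "joint_pos": joint angles; "joint_velocities": joint speeds; "tau": joint torques, N m; "tool_pos": TCP position; "tcp_rot": TCP orientation; "contact_force": force on the tool from outside, world axes, zero at the start; "moment": the same for the moment, N m; "gripper_width": finger opening in m.
Only numpy, scipy, OpenCV 4.12 (cv2) and the standard library are available. Lean on these libraries where they do the work, as an engineer would, in place of code of your own. Each camera call takes 0.05 s, during which the arm holds its last target.

## Working session

There is one attempt and no reset: what is moved stays moved. The work goes in short steps, each a Python script; the robot and the scene stay as the last script left them, time stands still between calls to the robot, and variables do not carry over. Pictures are saved under pics/ and viewed, and the job is handed in when it is done.

```bash
ls; mkdir -p pics; python3 - <<'E'
from cell import manip, cams
import cv2,numpy as np
for n in ["scene","top","wrist"]:
    d=cams.capture(n); cv2.imwrite(f"pics/{n}0.png",d["image"]); np.savez(f"{n}0.npz",**d)
    print(n,d["intrinsics"].tolist(),d.get("position"),d.get("orientation"),d.get("T_tool_cam"))
print(manip.state())
E
```

```text
pics
scene [[505.98025053639833, 0.0, 273.93487033604237], [0.0, 505.98025053639833, 212.7562262253635], [0.0, 0.0, 1.0]] [1.54986621 0.68526377 0.94471404] [-1.15776669 -2.18539639  1.07613676] None
top [[433.3796299916475, 0.0, 277.4962045635546], [0.0, 433.3796299916475, 209.02308312667085], [0.0, 0.0, 1.0]] [0.37027966 0.05354127 1.12829813] [-2.11648069  2.16080878 -0.22317425] None
wrist [[298.1693865960237, 0.0, 280.4719293324228], [0.0, 298.1693865960237, 208.49719104127823], [0.0, 0.0, 1.0]] None None [[-1.12969067e-04 -3.07930567e-01  9.51408825e-01 -1.68033249e-01]
 [ 9.99999566e-01  8.44804408e-04  3.92165921e-04  1.31369972e-04]
 [-9.24514244e-04  9.51408457e-01  3.07930338e-01 -7.99179230e-02]
 [ 0.00000000e+00  0.00000000e+00  0.00000000e+00  1.00000000e+00]]
{'clock': 0.15, 'joint_pos': array([-1.30084457e+00,  2.64581740e-01,  1.60506120e+00, -2.43053959e-05,
        1.27368956e+00, -3.69202639e-02]), 'joint_velocities': array([-0.00028322, -0.00412969, -0.00506634,  0.00056922, -0.00078963,
       -0.0012062 ]), 'tau': array([-1.39018966e-04, -5.02846062e+01, -3.57468367e+01,  7.28976354e-02,
        2.49425723e-02, -1.00584666e-04]), 'tool_pos': array([ 0.20372314, -0.64290646,  0.21577246]), 'tcp_rot': array([ 2.05653703,  0.31988584, -2.057006  ]), 'contact_force': array([-1.03559339,  0.04460334, -0.16110816]), 'moment': array([ 0.01435601,  0.00046927, -0.00218326]), 'gripper_width': 0.0884167948990044}
```

View pics/scene0.png

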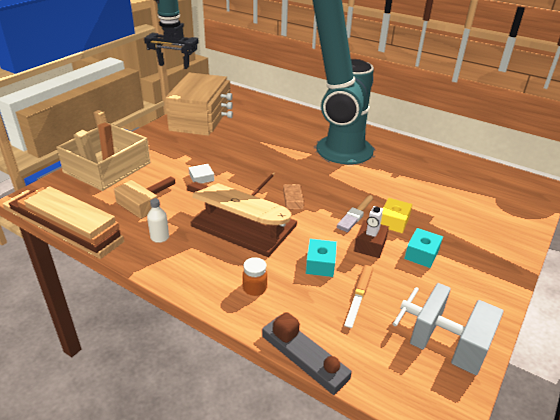

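View pics/top0.png

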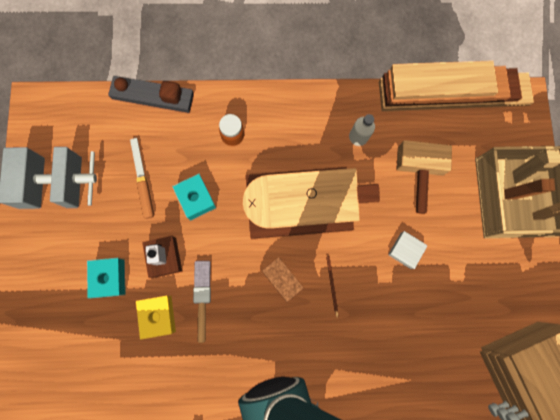

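View pics/wrist0.png

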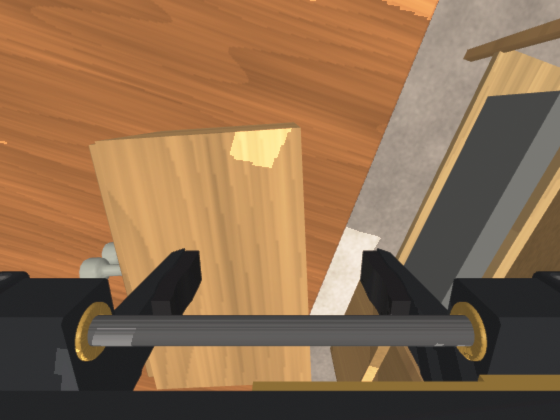

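Top view: the gauge is in the dark stand at (155,253). The decoys are turquoise at (193,196) and (104,278), and yellow at (154,317). The steel block is at (408,250), the ring at (311,193) and the cross at (252,203). The plan is to enlarge the gauge, block and ring, and project the depths.

```bash
cat > h.py <<'E'
import numpy as np,cv2
from scipy.spatial.transform import Rotation as R
def pts(d):
    z=d["z_map"];K=d["intrinsics"];v,u=np.mgrid[:z.shape[0],:z.shape[1]]
    P=np.stack([(u-K[0,2])/K[0,0]*z,(v-K[1,2])/K[1,1]*z,z],-1)
    return P@R.from_rotvec(d["orientation"]).as_matrix().T+d["position"]
def proj(d,X):
    p=(np.asarray(X)-d["position"])@R.from_rotvec(d["orientation"]).as_matrix()
    q=p@d["intrinsics"].T; return q[...,:2]/q[...,2:]
def ray(d,u,v,z):
    r=R.from_rotvec(d["orientation"]).as_matrix()@np.linalg.solve(d["intrinsics"],[u,v,1.])
    return d["position"]+r*(z-d["position"][2])/r[2]
E
python3 - <<'E'
from h import *
d=dict(np.load("top0.npz"));P=pts(d)
np.set_printoptions(precision=4,suppress=True)
for n,(u,v) in dict(bench=(300,340),gtop=(153,254),stand=(172,262),block=(408,250),ring=(312,193),cross=(252,203),b1=(340,180),b2=(290,215),gluetop=(367,122),jar=(231,125),cork=(283,280)).items(): print(n,P[v,u])
s=dict(np.load("scene0.npz"));Q=pts(s)
for n,(u,v) in dict(gcap=(376,211),gbody=(372,228),stand=(362,240),block=(201,174)).items(): print('S',n,Q[v,u])
def crop(n,im,u,v,w):
    c=im[v-w:v+w,u-w:u+w]; return cv2.resize(c,(390,390),interpolation=cv2.INTER_CUBIC)
T=d["image"];S=s["image"]
cv2.imwrite("pics/c1.png",np.hstack([crop(0,T,158,256,32),crop(0,S,375,228,40)]))
cv2.imwrite("pics/c2.png",np.hstack([crop(0,T,305,200,65),crop(0,T,408,250,28)]))
E
```

```text
bench [ 0.2406 -0.0287 -0.0042]
gtop [0.4536 0.3108 0.1301]
stand [0.4397 0.2848 0.0486]
block [ 0.4585 -0.3092  0.0305]
ring [ 0.599  -0.0629  0.0875]
cross [0.5773 0.0851 0.0839]
b1 [ 0.629  -0.1325  0.0948]
b2 [ 0.5479 -0.0081  0.0709]
gluetop [ 0.7644 -0.1992  0.1316]
jar [0.7821 0.1363 0.0778]
cork [0.3901 0.0118 0.0314]
S gcap [0.4636 0.3215 0.1272]
S gbody [0.4767 0.3232 0.0772]
S stand [0.5069 0.3111 0.0489]
S block [ 0.4864 -0.2857  0.0332]
```

```bash
sleep 0
```

```text
(no output)
```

View pics/c1.png

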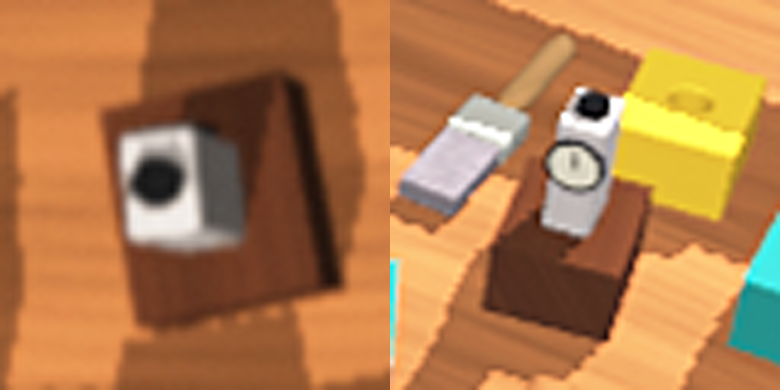

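View pics/c2.png

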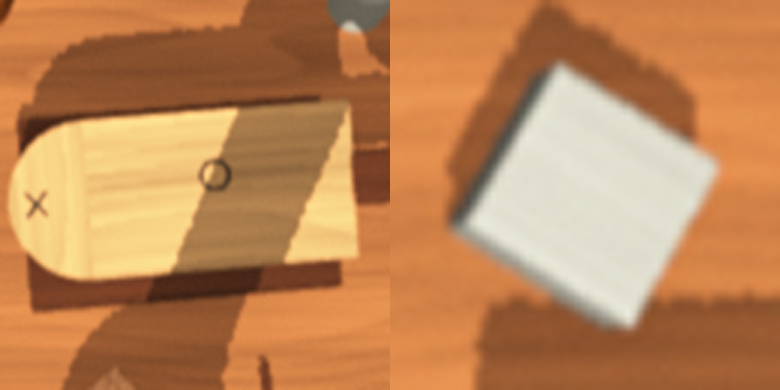

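The crops confirm it: the gauge, with its dial, stands in the dark stand. The ring is the circle at about (311,193), and the cross sits at the round end. The pale block at (408,250) is the check block at z≈0.03. Next are the fits.

```bash
cat > fit.py <<'E'
from h import *
np.set_printoptions(precision=4,suppress=True)
def plane(p,it=4,th=.004):
    p=p.reshape(-1,3)
    for _ in range(it):
        A=np.c_[p[:,:2],np.ones(len(p))];c=np.linalg.lstsq(A,p[:,2],rcond=None)[0];r=p[:,2]-A@c;p=p[abs(r)<th]
    n=np.array([-c[0],-c[1],1]);return n/np.linalg.norm(n),c,r.std(),len(p)
if __name__=="__main__":
  for nm in("top","scene"):
    d=dict(np.load(nm+"0.npz"));P=pts(d)
    hsv=cv2.cvtColor(d["image"],cv2.COLOR_BGR2HSV)
    Z=P[...,2];X=P[...,0];Y=P[...,1]
    b=(abs(Z)<.012)&(X>.2)&(X<.9)&(abs(Y)<.45)&(d["z_map"]>0)
    print(nm,"bench",plane(P[b],th=.006))
    m=(X>.5)&(X<.7)&(Y>-.17)&(Y<.08)&(Z>.055)&(Z<.13)
    m=cv2.erode(m.astype(np.uint8),np.ones((5,5)))>0
    n,c,s,k=plane(P[m]);print("board n",n,"tilt deg",np.degrees(np.arccos(n[2])),"dir",np.degrees(np.arctan2(n[1],n[0])),s,k,"z@ring",c@[.599,-.063,1])
    m=((X>.39)&(X<.54)&(Y>-.38)&(Y<-.24)&(Z>.024)&(Z<.04)&(hsv[...,1]<60))
    cs=max(cv2.findContours(m.astype(np.uint8),0,2)[0],key=cv2.contourArea)
    rr=cv2.minAreaRect(cs);print("block px",rr,ray(d,*rr[0],.03),"z",np.median(Z[m]))
    # gauge: points above stand
    m=(X>.40)&(X<.53)&(Y>.24)&(Y<.38)&(Z>.11)&(Z<.15)
    p=P[m];print("gauge top",len(p),np.median(p,0),"zpct",np.percentile(p[:,2],[10,50,90]))
    for zz,lab in((.05,"stand"),):
      m=(X>.38)&(X<.56)&(Y>.22)&(Y<.40)&(Z>.042)&(Z<.056)
      print("stand rect",cv2.minAreaRect(np.float32(P[m][:,:2])))
    np.save(nm+"_P.npy",P)
E
python3 fit.py
```

```text
top bench (array([0.0002, 0.0009, 1.    ]), array([-0.0002, -0.0009, -0.0003]), np.float64(0.002108742475132184), 68770)
board n [-0.2737 -0.0154  0.9617] tilt deg 15.912087245834789 dir -176.78846246467538 0.0017665479771597653 4035 z@ring 0.08832522541067918
block px ((408.4384765625, 250.10769653320312), (28.155881881713867, 27.535709381103516), 29.744882583618164) [ 0.4582 -0.3105  0.03  ] z 0.02963171901107975
gauge top 241 [0.4537 0.3125 0.1254] zpct [0.1189 0.1254 0.132 ]
stand rect ((0.4873032569885254, 0.3052285313606262), (0.10627660155296326, 0.1785062849521637), 74.68367767333984)
scene bench (array([-0.001 , -0.0008,  1.    ]), array([ 0.001 ,  0.0008, -0.0012]), np.float64(0.0020328961497690983), 29935)
board n [-0.2706 -0.0166  0.9626] tilt deg 15.729946525624484 dir -176.4902794156637 0.0013921097417214036 1064 z@ring 0.08707818571038427
block px ((200.90541076660156, 170.93243408203125), (12.658721923828125, 23.18025779724121), 80.53767395019531) [ 0.4681 -0.3018  0.03  ] z 0.028961547962276013
gauge top 143 [0.4684 0.3212 0.1245] zpct [0.1141 0.1245 0.1308]
stand rect ((0.4878476560115814, 0.3094557225704193), (0.10613766312599182, 0.1755877435207367), 75.24031829833984)
```

```bash
python3 - <<'E'
from h import *
np.set_printoptions(precision=4,suppress=True)
d=dict(np.load("top0.npz"))
f=lambda x,y,z:ray(d,126+x/6.094-.5,224+y/6.094-.5,z)
C=np.array([f(x,y,.126) for x,y in((120,133),(190,122),(203,243),(135,250))]);print(C)
for a,b in((3,0),(2,1)): e=C[b]-C[a];print("x edge",np.linalg.norm(e),np.degrees(np.arctan2(e[1],e[0])))
print("mean",C.mean(0),"cap",f(157,180,.132))
S=np.array([f(x,y,.05) for x,y in((100,108),(283,72),(322,292),(140,328))]);print(S,S.mean(0))
for a,b in((3,0),(2,1)): e=S[b]-S[a];print(np.linalg.norm(e),np.degrees(np.arctan2(e[1],e[0])))
# board edges
g=lambda x,y,z:ray(d,240+x/3-.5,135+y/3-.5,z)
c=g(85,280,.071);e=g(357,257,.071);print("edge dir",np.degrees(np.arctan2(*(c-e)[:2]*[-1,1])) if 0 else np.degrees(np.arctan2(-(c-e)[0],(c-e)[1])))
# ring ellipse
im=cv2.cvtColor(d["image"],cv2.COLOR_BGR2GRAY)[183:204,301:323]
cv2.imwrite("pics/ringc.png",cv2.resize(im,None,fx=20,fy=20,interpolation=cv2.INTER_NEAREST))
k=cv2.morphologyEx(im,cv2.MORPH_BLACKHAT,np.ones((5,5)));w=np.where(k>30,k,0).astype(float)
m=cv2.moments(w.astype(np.float32));print("ring px",301+m['m10']/m['m00'],183+m['m01']/m['m00'])
u,v=301+m['m10']/m['m00'],183+m['m01']/m['m00']
print(ray(d,u,v,.088))
E
```

```text
[[0.4742 0.3303 0.126 ]
 [0.4779 0.3042 0.126 ]
 [0.4323 0.2981 0.126 ]
 [0.4302 0.3233 0.126 ]]
x edge 0.044549517756128094 8.987253384287367
x edge 0.045968682959579836 7.57644256465565
mean [0.4536 0.314  0.126 ] cap [0.4557 0.3144 0.132 ]
[[0.4925 0.3597 0.05  ]
 [0.5057 0.286  0.05  ]
 [0.4164 0.2686 0.05  ]
 [0.4037 0.3409 0.05  ]] [0.4545 0.3138 0.05  ]
0.09076938251392334 11.963391834231873
0.09103170698421857 11.039572124839927
edge dir 3.757629824579652
ring px 311.06050826946347 192.7422347720855
[ 0.5996 -0.0606  0.088 ]
```

View pics/ringc.png

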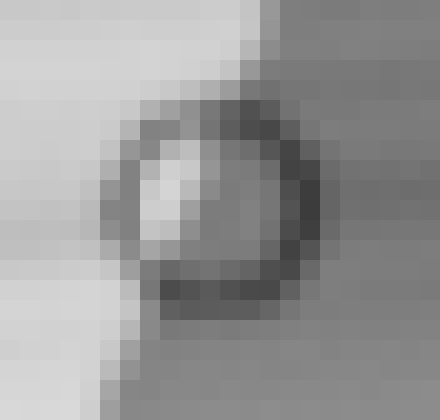

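```bash
cat >> h.py <<'E'
def tool_rot(zaxis,yaw,flip=1):
    """gauge axes: z=zaxis, x near yaw heading; returns (tool rotvec, gauge R)"""
    z=np.asarray(zaxis,float);z/=np.linalg.norm(z)
    y=np.cross(z,[np.cos(yaw),np.sin(yaw),0]);y/=np.linalg.norm(y);x=np.cross(y,z)
    T=np.c_[-z,flip*y,flip*x]
    return R.from_matrix(T).as_rotvec(),np.c_[x,y,z]
E
python3 - <<'E'
from h import *
from cell import manip,inverse_kinematics as ik
np.set_printoptions(precision=3,suppress=True)
s=manip.state();print(R.from_rotvec(s["tcp_rot"]).as_matrix())
n=[-.272,-.016,.9624]
for f in(1,-1):
  print(f)
  for nm,p,z,yaw in(("ringlook",[.6,-.06,.27],[0,0,1],np.radians(3.5)),("gaugehover",[.4545,.314,.25],[0,0,1],np.radians(9)),("gauge",[.4545,.314,.08],[0,0,1],np.radians(9)),("block",[.458,-.31,.088],[0,0,1],np.radians(-20)),("block0",[.458,-.31,.088],[0,0,1],np.radians(9)),("ring",[.6,-.06,.16],n,np.radians(3.5)),("ring2",[.58,-.06,.24],n,np.radians(3.5))):
    print(nm,ik(p,tool_rot(z,yaw,f)[0]))
E
```

```text
[[-0.     0.302 -0.953]
 [ 0.002 -0.953 -0.302]
 [-1.    -0.002 -0.   ]]
1
ringlook [-0.141  0.1    1.698 -0.     1.343 -1.773]
gaugehover [ 0.559  0.012  1.827 -0.     1.302 -1.168]
gauge [ 0.559  0.16   1.999 -0.     0.983 -1.168]
block [-0.64   0.151  1.992  0.     0.999 -1.862]
block0 [-0.64   0.151  1.992  0.     0.999 -2.368]
ring [-0.18  -0.     2.036  0.087  0.839 -1.861]
ring2 [-0.187 -0.106  1.983  0.079  0.997 -1.853]
-1
ringlook [-0.141  0.1    1.698  0.     1.343  1.369]
gaugehover [ 0.559  0.012  1.827 -0.     1.302  1.973]
gauge [ 0.559  0.16   1.999 -0.     0.983  1.973]
block [-0.64   0.151  1.992  0.     0.999  1.28 ]
block0 [-0.64   0.151  1.992 -0.     0.999  0.774]
ring [-0.18  -0.     2.036  0.087  0.839  1.281]
ring2 [-0.187 -0.106  1.983  0.079  0.997  1.289]
```

```bash
cat >> h.py <<'E'
def wrist(tag):
    from cell import manip,cams
    s=manip.state();d=dict(cams.capture("wrist"))
    Rt=R.from_rotvec(s["tcp_rot"]).as_matrix();T=d["T_tool_cam"]
    d["orientation"]=R.from_matrix(Rt@T[:3,:3]).as_rotvec();d["position"]=s["tool_pos"]+Rt@T[:3,3]
    for k in("position","orientation","T_tool_cam"):
        if d.get(k) is None:d.pop(k,None)
    np.savez(tag+".npz",**d);cv2.imwrite(f"pics/{tag}.png",d["image"]);return d
E
python3 - <<'E'
from h import *
from cell import manip
manip.set_gripper(.08)
manip.move_pose([.56,-.06,.27],tool_rot([0,0,1],np.radians(3.5),-1)[0]);wrist("w_ring")
print(manip.state()["clock"])
manip.move_pose([.44,.31,.25],tool_rot([0,0,1],np.radians(9),-1)[0]);wrist("w_gauge")
s=manip.state();print(s["clock"],s["contact_force"],s["tool_pos"])
E
```

```text
2.9667
4.4667 [-0.26895939  0.34036579 -0.00515202] [0.44074476 0.30915059 0.25008776]
```

View pics/w_ring.png

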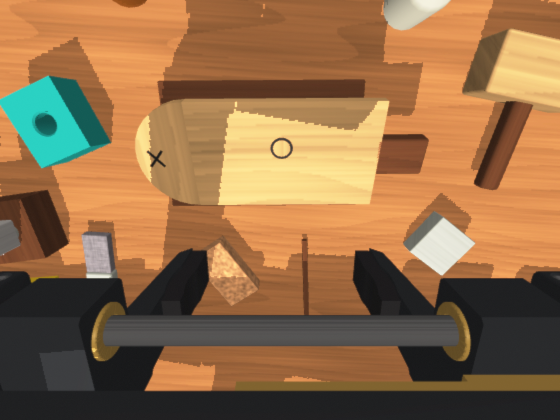

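View pics/w_gauge.png

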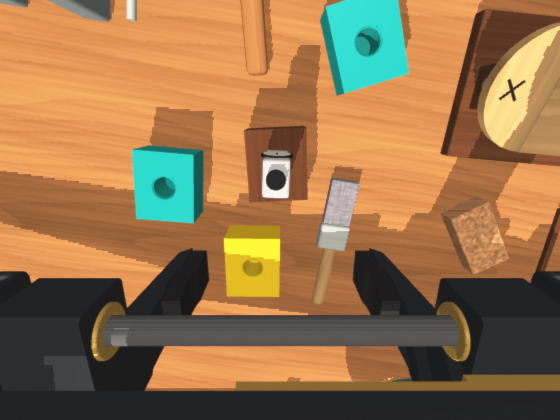

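The wrist views show the ring at (281,148), clear of the cross at (157,158), and the block at (439,243). The gauge cap is at (276,180), with the gauge nearly square to the gripper.

```bash
cat > fit2.py <<'E'
from h import *; from fit import plane
np.set_printoptions(precision=4,suppress=True)
d=dict(np.load("w_ring.npz"));P=pts(d);g=cv2.cvtColor(d["image"],cv2.COLOR_BGR2GRAY)
X,Y,Z=P[...,0],P[...,1],P[...,2]
m=(X>.5)&(X<.7)&(Y>-.17)&(Y<.08)&(Z>.055)&(Z<.13);m=cv2.erode(m.astype(np.uint8),np.ones((7,7)))>0
n,c,s,k=plane(P[m]);print("board n",n,np.degrees(np.arccos(n[2])),np.degrees(np.arctan2(n[1],n[0])),s,k)
k=cv2.morphologyEx(g,cv2.MORPH_BLACKHAT,np.ones((7,7)))[134:164,266:297];w=(k>60).astype(np.uint8)
cs=max(cv2.findContours(w,0,1)[0],key=cv2.contourArea);e=cv2.fitEllipse(cs);u,v=e[0][0]+266,e[0][1]+134
r=ray(d,u,v,.088);
for _ in range(5): r=ray(d,u,v,c@[r[0],r[1],1])
print("ellipse",u,v,e[1],"ring",r,"board depth z bench",plane(P[(abs(Z)<.012)&(Y>-.3)&(X>.3)],th=.006)[1:])
hsv=cv2.cvtColor(d["image"],cv2.COLOR_BGR2HSV)
m=((hsv[...,1]<60)&(hsv[...,2]>120)).astype(np.uint8);m[:205]=0;m[276:]=0;m[:,:395]=0
cs=max(cv2.findContours(m,0,2)[0],key=cv2.contourArea);rr=cv2.minAreaRect(cs);print("block",rr,ray(d,*rr[0],.03),np.median(Z[m>0]))
d=dict(np.load("w_gauge.npz"));P=pts(d)
hsv=cv2.cvtColor(d["image"],cv2.COLOR_BGR2HSV)
m=(hsv[...,2]<40).astype(np.uint8);m[:165]=0;m[195:]=0;m[:,:262]=0;m[:,291:]=0
M=cv2.moments(m);u,v=M['m10']/M['m00'],M['m01']/M['m00'];print("cap px",u,v,M['m00'],ray(d,u,v,.132))
I=cv2.resize(d["image"][120:210,235:320],None,fx=6.5,fy=6.5,interpolation=cv2.INTER_CUBIC);cv2.imwrite("pics/gz.png",I)
E
python3 fit2.py
```

```text
board n [-0.2758 -0.0168  0.9611] 16.041419689659925 -176.51053650581673 0.0007479654081049598 16739
ellipse 281.1913299560547 147.89160823822021 (20.530420303344727, 21.775049209594727) ring [ 0.6005 -0.0594  0.0887] board depth z bench (array([-0.0003, -0.0001,  0.0004]), np.float64(0.0009090252981614077), 82530)
block ((441.6631164550781, 246.31588745117188), (44.01698684692383, 49.34265899658203), 41.53177261352539) [ 0.4632 -0.3092  0.03  ] 0.03024093006582501
cap px 272.0 171.0 1.0 [0.4647 0.3211 0.132 ]
```

View pics/gz.png

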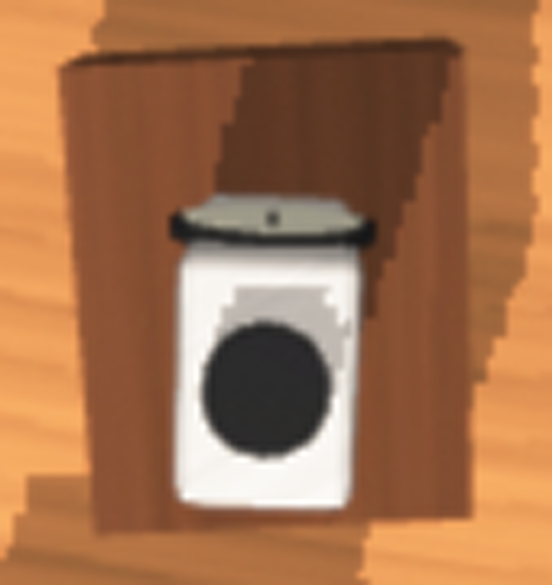

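```bash
python3 - <<'E'
from h import *
np.set_printoptions(precision=4,suppress=True)
d=dict(np.load("w_gauge.npz"));f=lambda x,y,z:ray(d,235+x/6.5-.5,120+y/6.5-.5,z)
print("cap",f(266,389,.132))
C=np.array([f(*q,.126) for q in((180,247),(360,249),(351,508),(176,503))]);print(C,C.mean(0))
for a,b in((3,0),(2,1)): e=C[b]-C[a];print(np.linalg.norm(e),np.degrees(np.arctan2(e[1],e[0])))
for a,b in((1,0),(2,3)): e=C[b]-C[a];print(np.linalg.norm(e),np.degrees(np.arctan2(-e[0],e[1])))
E
```

```text
cap [0.457  0.3166 0.132 ]
[[0.4752 0.3326 0.126 ]
 [0.4791 0.3058 0.126 ]
 [0.439  0.3005 0.126 ]
 [0.4356 0.3277 0.126 ]] [0.4572 0.3166 0.126 ]
0.03991135293518726 7.020179677334762
0.04041570120399728 7.556366803490323
0.027027957920399543 8.360295435115958
0.02739908535436427 7.29105323748466
```

```bash
python3 - <<'E'
from h import *
from cell import manip
rv=tool_rot([0,0,1],np.radians(7.5),-1)[0]
manip.set_gripper(.06)
manip.move_pose([.457,.3166,.20],rv)
manip.move_linear([.457,.3166,.083],.08)
s=manip.state();print(s["clock"],s["contact_force"],s["tool_pos"])
manip.set_gripper(0.0,30)
s=manip.state();print(s["clock"],s["gripper_width"],s["contact_force"],s["tool_pos"])
manip.move_linear([.457,.3166,.19],.08)
manip.dwell(.2)
s=manip.state();print(s["clock"],s["gripper_width"],s["contact_force"],s["tool_pos"])
wrist("w_held")
E
```

```text
6.8917 [-0.23553061  0.06687828 -1.0636755 ] [0.45745874 0.31691574 0.08368371]
7.475 0.027625594487903853 [-0.9886371  -0.28480837  0.58714053] [0.45700606 0.31665007 0.08305431]
9.1667 0.0276657369811588 [ 0.56777679  1.02996241 -2.34639684] [0.45677774 0.31643744 0.18950303]
```

View pics/w_held.png

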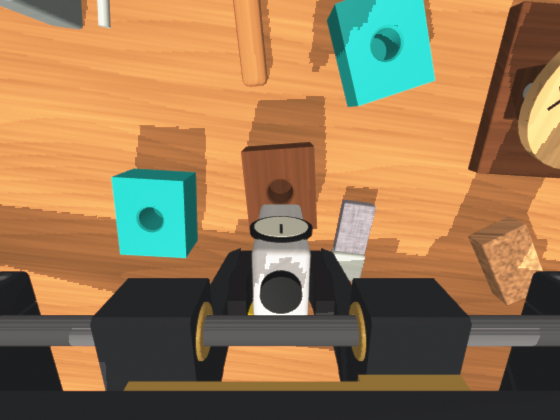

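The gauge is held and clear of the hole (seen at (280,190)); width is 27.7 mm and weight about 2.3 N. I'll check its seat in the tool frame from the cap at (280,293), then move over the block.

```bash
python3 - <<'E'
from h import *
from cell import manip,cams
np.set_printoptions(precision=4,suppress=True)
d=dict(np.load("w_held.npz"));T=d["T_tool_cam"]
for q in((280,292.5),):
  r=T[:3,:3]@np.linalg.solve(d["intrinsics"],[*q,1.]);t=(-.049-T[0,3])/r[0];print("cap in tool",T[:3,3]+t*r)
rv=tool_rot([0,0,1],np.radians(-10),-1)[0]
manip.move_linear([.457,.3166,.23],.15)
manip.move_pose([.460,-.310,.20],rv)
manip.move_linear([.460,-.310,.115],.12);manip.dwell(.4)
s=manip.state();print(s["clock"],s["gripper_width"],s["contact_force"],s["tool_pos"],s["tcp_rot"],rv)
wrist("w_blk")
c=cams.capture("scene");np.savez("s_blk.npz",**c);im=c["image"]
p=proj(c,[.46,-.31,.05]).astype(int);print(p)
cv2.imwrite("pics/s_blk.png",cv2.resize(im[max(p[1]-70,0):p[1]+40,p[0]-60:p[0]+60],None,fx=5,fy=5,interpolation=cv2.INTER_CUBIC))
E
```

```text
cap in tool [-0.049   0.     -0.0007]
13.1333 0.027201878495617726 [-1.1659  0.3116 -3.7516] [ 0.4602 -0.3102  0.1154] [-2.131   0.1869  2.1296] [-2.1302  0.1864  2.1302]
[200 164]
```

View pics/s_blk.png

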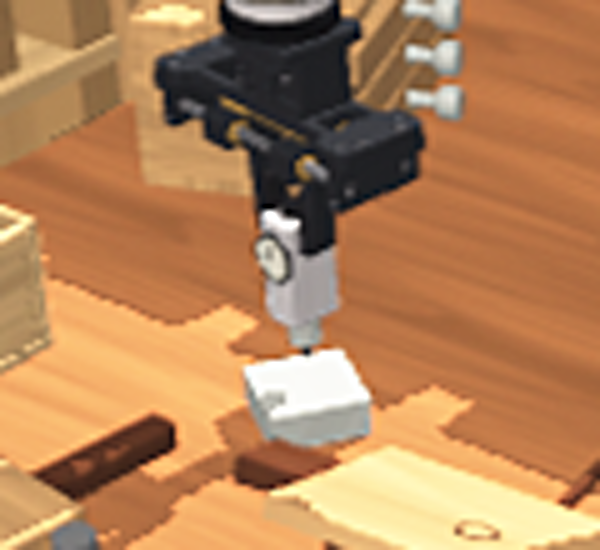

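View pics/w_blk.png

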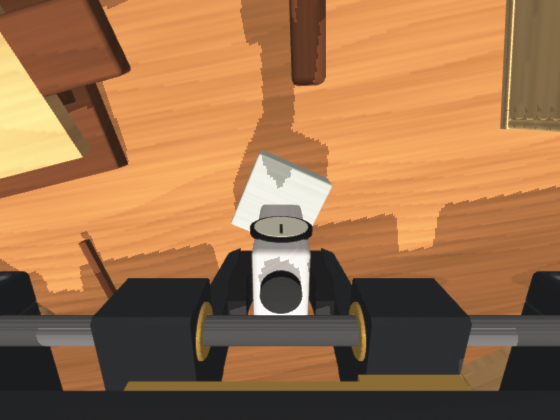

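```bash
python3 - <<'E'
from h import *
from cell import manip
np.set_printoptions(precision=3,suppress=True)
def favg(n=10):
    a=[]
    for _ in range(n): manip.dwell(.03);s=manip.state();a.append(np.r_[s["contact_force"],s["tool_pos"]])
    return np.mean(a,0),np.std(a,0)[:3]
x,y=.460,-.310
for z in(.105,.0975,.0940,.0915,.0900):
    manip.move_linear([x,y,z],.04);manip.dwell(.1);a,sd=favg();print(z,a,sd,manip.state()["clock"])
E
```

```text
0.105 [-0.013  0.064 -2.282  0.46  -0.31   0.105] [0.271 0.385 0.495] 14.0667
0.0975 [-0.064  0.173 -2.285  0.46  -0.31   0.098] [0.653 0.46  0.385] 14.8333
0.094 [ 0.453 -0.386 -1.173  0.46  -0.31   0.094] [0.32  0.767 0.657] 15.5167
0.0915 [ 0.903 -0.512  0.045  0.46  -0.31   0.092] [0.375 0.714 0.375] 16.2
0.09 [ 0.834 -0.824  0.5    0.46  -0.31   0.09 ] [0.59  0.43  0.492] 16.8833
```

Contact came where expected, and at z=0.090 the push is 2.28+0.50 = 2.8 N, which is half-way. I'll hold, then move to the ring standoff.

```bash
python3 - <<'E'
from h import *
from cell import manip,cams
np.set_printoptions(precision=4,suppress=True)
manip.dwell(1.6)
s=manip.state();print(s["clock"],s["contact_force"],s["tool_pos"],s["gripper_width"])
manip.move_linear([.460,-.310,.14],.08)
manip.move_linear([.460,-.310,.23],.2)
t,a=np.radians(16.0),np.radians(-176.5)
n=np.array([np.sin(t)*np.cos(a),np.sin(t)*np.sin(a),np.cos(t)])
rv,G=tool_rot(n,np.radians(3.5),-1)
ring=np.array([.600,-.060,.0884])
manip.move_pose(ring+n*.15,rv)
manip.move_linear(ring+n*.080,.1);manip.dwell(.4)
s=manip.state();print(s["clock"],s["contact_force"],s["tool_pos"],ring+n*.08,s["gripper_width"]); 
print("z axis",-R.from_rotvec(s["tcp_rot"]).as_matrix()[:,0],n)
d=wrist("w_r2")
c=cams.capture("scene");np.savez("s_r2.npz",**c);im=c["image"]
Rt=R.from_rotvec(s["tcp_rot"]).as_matrix();tip=s["tool_pos"]+Rt@[.065,0,0];print("tip",tip,"ring px",proj(c,ring),"tip px",proj(c,tip))
cv2.imwrite("pics/s_r2.png",cv2.resize(im[140:240,185:305],None,fx=6,fy=6,interpolation=cv2.INTER_CUBIC))
E
```

```text
18.4833 [ 1.3637 -1.7021 -0.1236] [ 0.46 -0.31  0.09] 0.027667433213158375
22.1333 [ 0.485   0.3289 -2.2501] [ 0.5781 -0.0613  0.1658] [ 0.578  -0.0613  0.1653] 0.027698480287540437
z axis [-0.2759 -0.0167  0.9611] [-0.2751 -0.0168  0.9613]
tip [ 0.5961 -0.0602  0.1033] ring px [234.2003 199.3592] tip px [234.8241 194.5037]
```

View pics/s_r2.png

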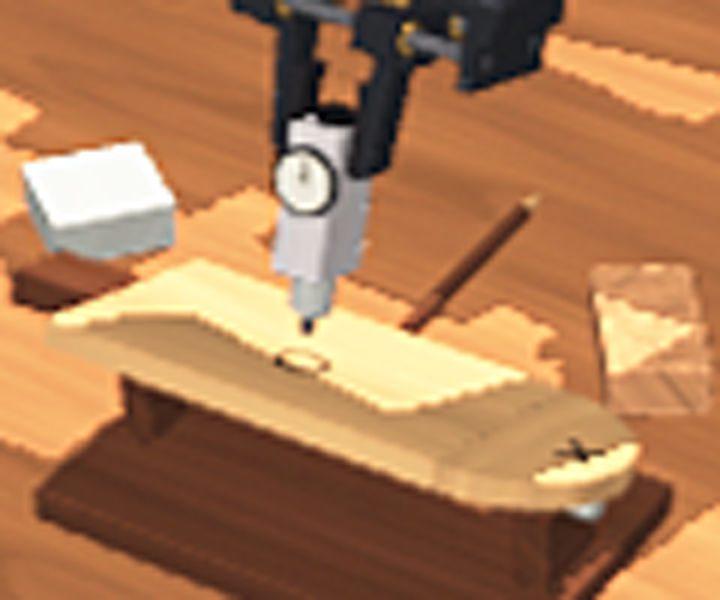

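View pics/w_r2.png

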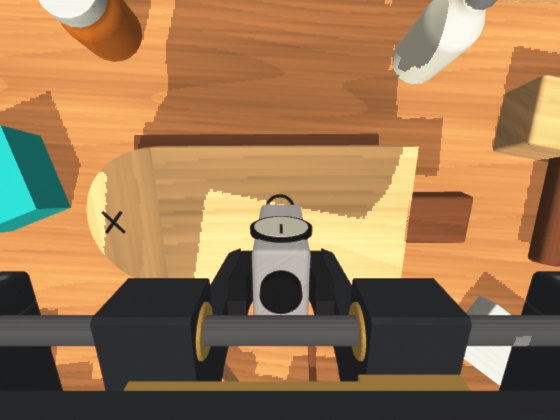

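Standoff view: the tip at (307,326) in the crop is directly above the ring at (302,360), and measured pixels match predicted ones within 1 px. Next I'll advance along the normal while reading the force, and refit the plane.

```bash
python3 - <<'E'
from h import *
from fit import plane
from cell import manip,cams
np.set_printoptions(precision=4,suppress=True)
d=dict(np.load("w_r2.npz"));P=pts(d);X,Y,Z=P[...,0],P[...,1],P[...,2]
m=(X>.59)&(X<.7)&(Y>-.17)&(Y<.08)&(Z>.055)&(Z<.118);m[:,250:312]=False;m=cv2.erode(m.astype(np.uint8),np.ones((7,7)))>0
q,c,sd,k=plane(P[m]);print("plane",q,np.degrees(np.arccos(q[2])),np.degrees(np.arctan2(q[1],q[0])),sd,k,"z@ring",c@[.6,-.06,1])
t,a=np.radians(16.0),np.radians(-176.5)
n=np.array([np.sin(t)*np.cos(a),np.sin(t)*np.sin(a),np.cos(t)])
ring=np.array([.600,-.060,.0884])
def favg(n_=10):
    A=[]
    for _ in range(n_): manip.dwell(.03);A.append(manip.state()["contact_force"])
    return np.mean(A,0)
f0=favg();print("f0",f0)
for h in(.070,.067,.0645,.0625,.061,.060):
    manip.move_linear(ring+n*h,.03);manip.dwell(.1);f=favg()-f0;print(h,f,"along n",f@n,manip.state()["clock"])
    if f@n>2.9:break
E
```

```text
plane [-0.2753 -0.0169  0.9612] 16.00797006246413 -176.4879832942226 0.0007097100406682603 11549 z@ring 0.08849980126279569
f0 [-0.0045 -0.1328 -2.7118]
0.07 [0.0949 0.0799 0.4927] along n 0.4461471888879978 23.4833
0.067 [0.1498 0.0455 0.3459] along n 0.2904976385751208 24.1667
0.0645 [0.3999 0.0931 1.8059] along n 1.624380095804356 24.85
0.0625 [0.2639 0.0581 2.3218] along n 2.1582712786459255 25.5333
0.061 [ 0.4521 -0.0907  3.0739] along n 2.832000840632713 26.2167
0.06 [ 0.5334 -0.1275  3.4644] along n 3.185588458643057 26.9
```

```bash
python3 - <<'E'
from h import *
from cell import manip,cams
np.set_printoptions(precision=4,suppress=True)
A=[]
for _ in range(40): manip.dwell(.03);A.append(manip.state()["contact_force"])
t,a=np.radians(16.0),np.radians(-176.5)
n=np.array([np.sin(t)*np.cos(a),np.sin(t)*np.sin(a),np.cos(t)])
s=manip.state();f=np.mean(A,0)-[0,0,-2.35];print("push",f,f@n,s["clock"],s["tool_pos"],s["gripper_width"],"axis err deg",np.degrees(np.arccos(-R.from_rotvec(s["tcp_rot"]).as_matrix()[:,0]@n)))
tip=s["tool_pos"]+R.from_rotvec(s["tcp_rot"]).as_matrix()@[.060,0,0];print(tip)
c=cams.capture("scene");im=c["image"];print(proj(c,tip))
cv2.imwrite("pics/s_r3.png",np.hstack([cv2.resize(im[170:220,205:265],(480,400),interpolation=cv2.INTER_CUBIC)]))
wrist("w_r3")
E
```

```text
push [ 0.6033 -0.3841  3.1525] 2.8708978657319335 28.2333 [ 0.5835 -0.061   0.1461] 0.02787082553589222 axis err deg 0.0011845102461590824
[ 0.6    -0.06    0.0884]
[234.1958 199.3573]
```

View pics/s_r3.png

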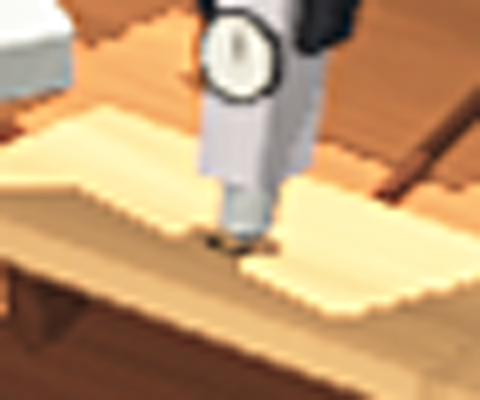

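The scene view shows the plunger tip at crop (237,240), in the middle of the ring (x 205–277). The push along the normal is 2.87 N. One last check of the tilt, then I'll hand in.

```bash
python3 - <<'E'
from h import *
from fit import plane
from cell import order,manip
d=dict(np.load("w_r3.npz"));P=pts(d);X,Y,Z=P[...,0],P[...,1],P[...,2]
m=(X>.59)&(X<.7)&(Y>-.17)&(Y<.08)&(Z>.055)&(Z<.118);m[:,245:317]=False;m=cv2.erode(m.astype(np.uint8),np.ones((7,7)))>0
q,c,sd,k=plane(P[m]);a=np.degrees(np.arccos(q[2]));print(a,np.degrees(np.arctan2(q[1],q[0])),sd,k)
if abs(a-16)<.6: order.close_job();print("closed",manip.state()["clock"])
E
```

```text
16.03508441814354 -176.49261042064384 0.000690584161307584 14234
the job is handed in; nothing more can be done
the job is handed in; nothing more can be done
```

I handed the job in at about 28 s, with the gauge still held on the ring. No verdict was reported.

- **Check block:** I lifted the gauge straight up out of the dark stand. I then held it upright on the block for over 1.6 s, with a push of about 2.8 N at the half-way height. A single reading at the end of the hold was lower, about 2.2 N, with up to 1.7 N of side force; single readings scatter by about 0.5 N.
- **Soundboard:** The tip is at about (0.600, −0.060, 0.088), and in the scene picture it sits in the middle of the ring, not on the cross. The gauge is square to the fitted face, which leans 16.0°. The push along the normal averaged 2.9 N, about half-way in.
- **Last checks:** The board's tilt read 16.04° after contact and 16.01° just before. The grip was steady at 27.9 mm.
- **Disagreements:** The top and wrist cameras put the ring about 1.5 mm apart, so I used the middle. The force zero drifts by about 0.4 N, so the force alone fixes plunger depth only to about 1 mm; the geometry agrees with half-way.

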